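# Stand the ballasted sample canister heavy end down

### The job

The sealed sample canister lying on the foam rest has ballast hidden in one of its two identical ends: find out by lifting it which end is heavy, then stand it heavy end down on the deck of the sloping stand, where it will not stay up on its light end. Set it down gently, without letting it drop or topple at any time, let go of it, and do not push the bottle, the mug or the jar about.

Things in the scene. Friction and masses are not known exactly. Their poses are not given: they have to be found in the camera images.
- canister_center (a point): Centre of the loose canister: a straight octagonal bar, 150 mm long, 40 mm across its flats, aluminium with a grey plastic cap (22 mm long) at each end. Its x axis runs along its length, level at the start, the centre 62 mm above the bench. Both ends look the same; which one is heavy changes from start to start and does not follow from the axes.
- canister: The same canister; origin on its underside as it lies at the start, 20 mm below its centre, same axes. 0.34 to 0.46 kg in all. The ballast stays fixed inside one end through the run, so the centre of mass lies 30 to 38 mm from the middle, towards the heavy end.
- rest: Fixed white foam rest under the canister; origin under its centre, on the bench. Its y axis runs along the canister. Base slab 90 mm (x) by 130 mm (y), 12 mm high; on it a keel 26 mm wide (x) and 116 mm long (y) with its flat top at 42 mm, on which the canister lies: fingers can pass down on both sides of the keel.
- deck: Deck of the stand: a flat plate 150 by 150 mm sloping at 15 degrees. Origin in the middle of its upper surface, 42 mm above the bench; z is square to the deck, x points straight down the slope, y runs level across. A lip 4 mm wide and 6 mm high runs round its edge (142 mm clear inside).
- stand: Fixed grey sheet-metal stand that carries the deck; origin under its centre, on the bench; its x points roughly away from the robot, to the low side of the deck. The canister stands square on the deck, so it leans 15 degrees from the vertical: on its heavy end it stays, on its light end it topples down the slope.
- bottle: Bystander: amber bottle, 64 mm across, 150 mm high; origin under its base.
- mug: Bystander: white mug, 82 mm across, 95 mm high; origin under its base.
- jar: Bystander: clear jar, 72 mm across, 80 mm high; origin under its base.
Not all that is in view belongs to the job. Leave any purple look-alike of the canister alone. Several things look just like the stand: the one meant starts farthest to the robot's left.

How it is judged:
At the end, for the whole second after the job is handed in: The canister stands on one end on the deck by itself, at rest, its axis within 0.1 rad of square to the deck and its centre over the deck (within 55 mm of the deck's middle along the deck's x and y, 70 to 81 mm above it). Only its heavy end can hold it so (angle between the x axis of canister_center and the z axis of deck, either way round below 0.1 rad and x of canister_center in the frame of deck between -0.055 and 0.055 m and y of canister_center in the frame of deck between -0.055 and 0.055 m and z of canister_center in the frame of deck between 0.07 and 0.081 m and linear speed of canister below 0.02 m/s and angular speed of canister below 0.1 rad/s); the robot touches nothing.
It fails at once if the canister is dropped or topples (moves faster than 0.6 m/s with no finger on it) (linear speed of canister above 0.6 m/s and contact force between the fingers and canister below 0.05 N).
It fails at once if the bottle is pushed more than 30 mm (distance of bottle from where it was at the start of the episode above 0.03 m).
It fails at once if the mug is pushed more than 30 mm (distance of mug from where it was at the start of the episode above 0.03 m).
It fails at once if the jar is pushed more than 30 mm (distance of jar from where it was at the start of the episode above 0.03 m).
It also fails if it takes over 51 s, if anything falls off the work surface, if the arm or the gripper's body presses on something with over 40 N, if the wrist force passes 120 N, or if a joint passes its speed limit or range.

### The arm

A 7-joint arm with a two-finger parallel gripper is mounted at the origin on the work surface. World frame = base frame: x ahead of the robot, y to its left, z up, the work surface at z = 0. Lengths are in m, angles in rad, forces in N, time in s.
With the tool pointing down it reaches from about 0.425 to 0.925 m from the base axis. Payload 6.8 kg.
Tool frame: the origin (TCP) lies at the very end of the fingers, on their centre line; the grasp point (between the pads) lies 19 mm behind it; z points along the fingers, y is the line along which they close (so a half turn about z gives the same grasp; the last joint's range is limited). The gripper opens to 85 mm and grips with 20 to 120 N. Pads are 22 mm wide; open, the fingers measure 114 mm over their backs; the gripper's body (76 mm by 85 mm) begins 54 mm behind the grasp point. The pads swing forward as they close: fully open they stand 13 mm farther back than shut.
Start: joints at [1.152, 0.477, 0.022, 1.555, -0.011, 1.109, -0.083], TCP at [0.206, -0.643, 0.231] pointing down, gripper open.
Joint ranges: [-2.96, 2.96], [-0.34, 2.1], [-1.41, 1.46], [0.24, 2.44], [-1.37, 4.51], [0.17, 1.92], [-2.96, 2.96]. Speed limits (rad/s): [2.39, 2.39, 3.14, 3.14, 3.14, 3.14, 3.14].

### API

Orientations are given as a unit quaternion [w, x, y, z].
In Python, from station import get_obs, read_camera, hand_in gives the robot as it stands.
- The arm moves only by the tool arm_command, never from a script. Its argument "commands" is one flat list of numbers, 7 for each row, row after row: the shift along the tool's x, y, z in m, then the turn, a rotation vector about the tool's x, y, z in degrees, then the opening, from 0 (shut) to 1 (fully open). In form: [tx, ty, tz, rx, ry, rz, fingers, tx, ty, tz, rx, ry, rz, fingers, ...]. A call has 1 to 8 rows; each row is the pose to reach, as a shift and turn from the pose commanded when the call began, along the tool's axes at that moment; what a row does not reach only later rows make up. A row lasts 1/10 s, in which the tool goes at most 50 mm and 8.59 degrees, less where a joint would pass 70% of its speed; a pose out of reach is approached as far as the arm can. A call with a gripper value outside its range is refused whole. The fingers move at their own pace and stop on an object; "force" is the grip in N (left out, the last holds). Time passes only in rows, so rows that repeat a pose let the fingers close. It gives the time, the measured TCP pose, the force, the opening and the grip force at its end, in the units of the state.
- get_obs(): the state, without advancing time (a new reading comes with each control period).
- read_camera(name): name is "side" or "top" or "wrist"; returns a dict with "img" (400x640x3 uint8, red, green, blue), "camera_matrix" (3x3 intrinsics, pixels), "pose" (4x4, takes a point from camera to world coordinates). Camera axes: x right, y down, z forward; pixel columns grow to the right and rows downward; lengths in m; the calibration is good to about 2 mm. A picture is of the moment at which its call begins. There is no depth.
- hand_in(): hands the job in; it is judged then, once.
The state is a dict: "t": time; "q": joint angles; "joint_vel": joint speeds; "joint_torque": joint torques, N m; "eef_pos": TCP position; "tool_rot": TCP orientation; "contact_force": force on the tool from outside, world axes, zero at the start; "torque": the same for the moment, N m; "gripper_width": opening from 0.0 (shut) to 1.0 (fully open); "grasp_force": force on a finger pad.
Only numpy, scipy, OpenCV 4.12 (cv2) and the standard library are available. Lean on these libraries where they do the work, as an engineer would, in place of code of your own. Each camera call takes 0.05 s, during which the arm holds its last target. There are 200 camera calls.

## Working session

There is one attempt and no reset: what is moved stays moved. The work goes in short steps, Python scripts to look and compute and a tool call to move; the robot and the scene stay as the last step left them, time stands still between calls to the robot, and variables do not carry over. Pictures are saved under pics/ and viewed, at most 10 in all, crops included, and the job is handed in when it is done.

Besides the shell and the picture viewer there is one more tool, called after "Request:" by a JSON object that holds its "op" and its "data", one argument or row to a line. arm_command: Moves the arm, as the interface text tells. Its arguments: {"type":"object","properties":{"commands":{"type":"array","items":{"type":"number"}},"force":{"type":"number"}},"required":["commands"]}

```bash
mkdir -p pics; ls; python3 - <<'E'
from station import get_obs, read_camera
import cv2,numpy as np
o=get_obs();print(o)
for n in("top","side"):
    c=read_camera(n);print(n,c["camera_matrix"].tolist(),np.round(c["pose"],4).tolist())
    cv2.imwrite(f"pics/{n}0.png",c["img"][:,:,::-1])
E
```

```text
pics
{'t': 0.0, 'q': array([ 1.15188053,  0.47782453,  0.02233039,  1.55645536, -0.01151026,
        1.1092802 , -0.08309224]), 'joint_vel': array([ 0.00092675, -0.00012906,  0.00013075, -0.00091917,  0.00172719,
        0.00025211,  0.00095274]), 'joint_torque': array([ 4.67175892e-05, -5.96448183e+01,  1.60749178e+00, -2.81196660e+01,
        1.22949597e-02,  9.08097922e-03, -1.19011710e-05]), 'eef_pos': array([ 0.20625259, -0.6420966 ,  0.2303075 ]), 'tool_rot': array([-8.96985614e-04,  9.87945502e-01,  1.54799351e-01, -2.03367614e-04]), 'contact_force': array([-0.64230255,  1.0304553 , -0.24525411]), 'torque': array([-0.0111688 , -0.00421389, -0.00293786]), 'grasp_force': 0.0, 'gripper_width': 0.9969244956294487}
top [[452.8126438450624, 0.0, 315.5442271190814], [0.0, 452.8126438450624, 193.29632876400325], [0.0, 0.0, 1.0]] [[0.0108, -0.9819, 0.1889, 0.3551], [-0.9999, -0.0092, 0.0097, 0.0004], [-0.0078, -0.189, -0.9819, 1.2577], [0.0, 0.0, 0.0, 1.0]]
side [[406.94428546241375, 0.0, 317.3846436505594], [0.0, 406.94428546241375, 195.93200041110876], [0.0, 0.0, 1.0]] [[0.9981, -0.0146, 0.0597, 0.4972], [-0.0569, -0.5882, 0.8067, -0.8998], [0.0234, -0.8086, -0.5879, 0.7186], [0.0, 0.0, 0.0, 1.0]]
```

View pics/top0.png

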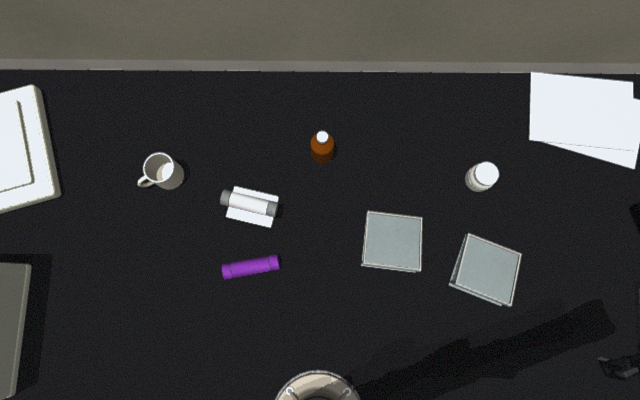

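View pics/side0.png

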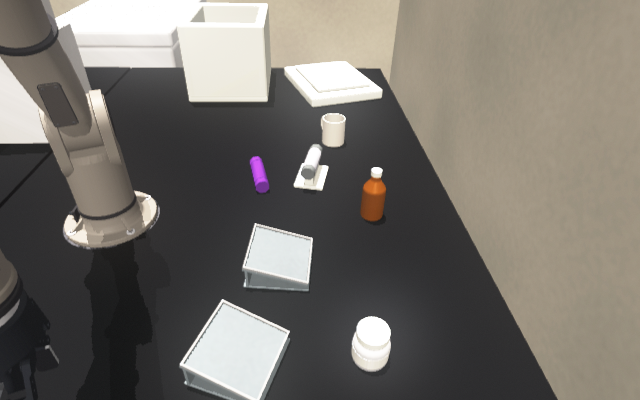

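The top view shows two stands: A at (393,242) and B at (487,270). Image columns grow towards −y, so A is farther to the robot's left and is the one meant. The real canister, grey-capped on the white rest, is at (249,204). The purple look-alike is at (250,267), bottle (322,147), mug (165,170) and jar (482,177). I'll measure these and confirm with one crop.

```bash
cat > h.py <<'E'
import cv2,numpy as np
from scipy.spatial.transform import Rotation as R
from station import get_obs, read_camera
def ray(c,uv,z):
    uv=np.atleast_2d(np.array(uv,float)); K=c["camera_matrix"];P=np.array(c["pose"])
    d=np.c_[uv,np.ones(len(uv))]@np.linalg.inv(K).T@P[:3,:3].T
    s=(np.broadcast_to(z,len(uv))-P[2,3])/d[:,2]
    return P[:3,3]+s[:,None]*d
def proj(c,p):
    P=np.array(c["pose"]);q=(np.atleast_2d(p)-P[:3,3])@P[:3,:3]
    q=q@np.array(c["camera_matrix"]).T;return q[:,:2]/q[:,2:]
def tool():
    o=get_obs();w,x,y,z=o["tool_rot"];return o["eef_pos"],R.from_quat([x,y,z,w])
E
python3 - <<'E'
from h import *
c=read_camera("top");im=c["img"];g=cv2.cvtColor(im,cv2.COLOR_RGB2GRAY)
crop=im[120:320,130:530];cv2.imwrite("pics/crop0.png",cv2.resize(crop[:,:,::-1],None,fx=2,fy=2,interpolation=cv2.INTER_CUBIC))
# stand quad
m=(g>90).astype(np.uint8);m[:120]=0
n,l,st,ce=cv2.connectedComponentsWithStats(m)
for i in range(1,n):
    if st[i,4]>200 and 100<ce[i][0]<540: 
        ct=cv2.findContours((l==i).astype(np.uint8),0,2)[0][0]
        print(st[i].tolist(),ce[i].round(1),cv2.approxPolyDP(ct,4,True)[:,0].tolist())
y=slice(180,232);x=slice(210,290)
print("can gray rows")
for r in range(186,222,3):print(r,g[r,216:284:2].tolist())
E
```

```text
[137, 152, 45, 37, 911] [160.4 171.2] [[137, 181], [172, 188], [181, 178], [172, 173], [172, 159], [156, 152], [146, 158], [144, 175]]
[465, 161, 34, 31, 766] [481.8 176.1] [[493, 163], [470, 168], [467, 185], [477, 191], [490, 187], [498, 177]]
[220, 186, 59, 42, 1672] [250.  205.6] [[222, 192], [227, 217], [271, 226], [276, 195], [238, 186], [230, 194]]
[361, 210, 62, 63, 3251] [392.5 241.6] [[368, 210], [361, 265], [420, 271], [422, 218]]
[449, 233, 73, 74, 3453] [487.1 270.4] [[468, 233], [450, 279], [463, 245], [456, 281], [449, 285], [510, 306], [521, 254]]
[222, 259, 57, 17, 449] [249.8 266.9] [[278, 267], [276, 259], [222, 271], [230, 275]]
[275, 370, 82, 30, 1283] [313.  385.3] [[275, 399], [296, 399], [293, 392], [299, 398], [324, 386], [340, 394], [347, 389], [344, 399], [356, 399], [340, 376], [321, 370], [295, 376]]
can gray rows
186 [30, 29, 33, 32, 31, 27, 31, 31, 32, 137, 147, 109, 46, 34, 20, 34, 31, 39, 38, 36, 32, 36, 32, 27, 38, 33, 34, 35, 35, 32, 33, 31, 30, 30]
189 [25, 32, 33, 26, 59, 43, 38, 33, 46, 242, 240, 240, 242, 242, 242, 214, 153, 111, 53, 50, 35, 29,
[... 1005 characters left out ...]
39, 235, 135, 144, 146, 143, 84, 22, 13, 25]
210 [37, 30, 31, 29, 27, 44, 241, 239, 239, 241, 240, 240, 238, 237, 194, 171, 186, 183, 204, 217, 222, 231, 236, 238, 241, 152, 141, 149, 149, 156, 59, 18, 18, 12]
213 [31, 29, 25, 32, 31, 122, 242, 238, 238, 240, 238, 239, 240, 240, 237, 239, 240, 241, 238, 239, 216, 178, 197, 198, 219, 103, 106, 117, 130, 134, 34, 11, 28, 24]
216 [33, 36, 28, 25, 31, 222, 237, 243, 240, 240, 241, 239, 238, 238, 240, 238, 238, 240, 240, 239, 240, 241, 239, 240, 239, 242, 218, 152, 138, 75, 17, 25, 13, 31]
219 [31, 30, 33, 33, 32, 33, 22, 28, 50, 84, 155, 232, 234, 242, 241, 240, 239, 239, 239, 239, 240, 240, 238, 239, 239, 239, 239, 240, 238, 25, 32, 33, 32, 35]
```

View pics/crop0.png

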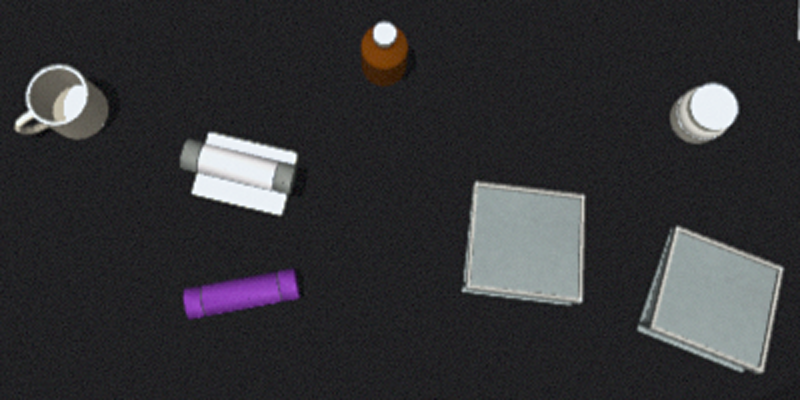

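The crop confirms it: the canister has grey caps and lies on the white rest (caps at about (225,198) and (272,209)). Stand A has its tall wall on the robot side, so its low side faces away, as described. The purple bar is the decoy.

```bash
python3 - <<'E'
from h import *
c=read_camera("top");im=c["img"].astype(int);g=im.mean(2)
# caps: mid-grey connected pixels near the two ends (rest is >165, bench <60)
for box in((216,188,231,208),(265,198,282,220)):
    x0,y0,x1,y1=box;s=g[y0:y1,x0:x1];yy,xx=np.nonzero((s>75)&(s<160));print("cap",xx.mean()+x0,yy.mean()+y0,len(xx))
e=ray(c,[(220,198),(277.5,209)],.062);print("ends",e.round(4),np.linalg.norm(e[0]-e[1]))
q=ray(c,[(367.5,211.5),(422,217),(420.5,270),(363,263)],[.0284,.0284,.067,.067])
print(q.round(4),[np.linalg.norm(q[i]-q[i-1]).round(4) for i in range(4)],q.mean(0).round(4))
for n,uv,z in(("bottle",(322,137),.15),("mug",(159,165),.095),("jar",(485,174),.08)):print(n,ray(c,uv,z).round(3))
s=read_camera("side")
for p in(e[0],e[1],q.mean(0)):print("in side",proj(s,p).round(1))
p,r=tool();a=e[1]-e[0];print("can yaw",np.degrees(np.arctan2(a[1],a[0])))
m=e.mean(0)
print("to grasp centre, tool axes",(r.inv().apply(m-p)).round(4)," axis in tool",r.inv().apply(a/np.linalg.norm(a)).round(3),"tool",r.as_matrix().round(3).tolist())
w=read_camera("wrist");P=np.array(w["pose"]);print("wrist cam in tool",r.inv().apply(P[:3,3]-p).round(3),(r.as_matrix().T@P[:3,:3]).round(2).tolist())
E
```

```text
cap 224.86466165413535 197.53383458646616 133
cap 271.0657894736842 208.04605263157896 152
ends [[0.5699 0.2689 0.062 ]
 [0.5414 0.1134 0.062 ]] 0.15805829090651577
[[ 0.5421 -0.1304  0.0284]
 [ 0.5284 -0.279   0.0284]
 [ 0.3845 -0.2617  0.067 ]
 [ 0.4008 -0.1132  0.067 ]] [np.float64(0.1474), np.float64(0.1492), np.float64(0.15), np.float64(0.1495)] [ 0.4639 -0.1961  0.0477]
bottle [[ 0.715 -0.004  0.15 ]]
mug [[0.651 0.428 0.095]]
jar [[ 0.638 -0.439  0.08 ]]
in side [[314.5 147.8]]
in side [[307.6 173.8]]
in side [[279.7 250.6]]
can yaw -100.36019033149127
to grasp centre, tool axes [ 0.5875 -0.6866  0.1694]  axis in tool [-0.472  0.882 -0.001] tool [[0.952, 0.306, -0.0], [0.306, -0.952, 0.001], [-0.0, -0.001, -1.0]]
wrist cam in tool [ 0.077 -0.001 -0.143] [[-0.0, -0.95, -0.3], [1.0, -0.0, -0.0], [0.0, -0.3, 0.95]]
```

Request:
{"op": "arm_command", "data": {
  "commands": [0.587,-0.686,0.03,0,0,-62,1,0.587,-0.686,0.03,0,0,-62,1,0.587,-0.686,0.03,0,0,-62,1,0.587,-0.686,0.03,0,0,-62,1,0.587,-0.686,0.03,0,0,-62,1,0.587,-0.686,0.03,0,0,-62,1,0.587,-0.686,0.03,0,0,-62,1,0.587,-0.686,0.03,0,0,-62,1]
}}

```text
t: 1.1
eef_pos: [0.3614, -0.2722, 0.2183]
tool_rot: [0.0, 0.766, 0.643, -0.0]
contact_force: [1.1, 0.3, 0.3]
gripper_width: 1.001
grasp_force: 0.0
```

```bash
python3 - <<'E'
from h import *
p,r=tool();print(p,r.as_matrix().round(3).tolist());print(r.inv().apply(np.array([.5555,.191,.2])-p).round(4), get_obs()["q"].round(2))
E
```

```text
[ 0.36141651 -0.27220461  0.2182655 ] [[0.173, 0.985, 0.001], [0.985, -0.173, -0.001], [-0.001, 0.001, -1.0]]
[0.4898 0.1111 0.018 ] [ 0.85  0.15 -0.37  2.06  0.07  0.95  0.27]
```

Request:
{"op": "arm_command", "data": {
  "commands": [0.49,0.111,0.018,0,0,0,1,0.49,0.111,0.018,0,0,0,1,0.49,0.111,0.018,0,0,0,1,0.49,0.111,0.018,0,0,0,1,0.49,0.111,0.018,0,0,0,1,0.49,0.111,0.018,0,0,0,1,0.49,0.111,0.018,0,0,0,1,0.49,0.111,0.018,0,0,0,1]
}}

```text
t: 1.9
eef_pos: [0.5176, 0.0958, 0.2038]
tool_rot: [0.0, 0.767, 0.641, 0.0]
contact_force: [1.4, -0.9, 0.7]
gripper_width: 1.003
grasp_force: 0.0
```

```bash
python3 - <<'E'
from h import *
p,r=tool();print(p,r.as_matrix().round(3).tolist());print(r.inv().apply(np.array([.5555,.191,.2])-p).round(4), get_obs()["q"].round(2))
E
```

```text
[0.51756546 0.09578523 0.20380663] [[0.178, 0.984, 0.001], [0.984, -0.178, -0.0], [-0.0, 0.001, -1.0]]
[0.1004 0.0204 0.0038] [ 0.22  0.33 -0.62  1.91  0.23  0.98 -0.69]
```

Request:
{"op": "arm_command", "data": {
  "commands": [0.1,0.02,0.0,0,0,0,1,0.1,0.02,0.0,0,0,0,1,0.1,0.02,0.0,0,0,0,1,0.1,0.02,0.0,0,0,0,1,0.1,0.02,0.0,0,0,0,1]
}}

```text
t: 2.4
eef_pos: [0.5542, 0.1875, 0.2033]
tool_rot: [0.0, 0.768, 0.641, -0.001]
contact_force: [0.1, -0.1, 0.3]
gripper_width: 1.0
grasp_force: 0.0
```

```bash
python3 - <<'E'
from h import *
c=read_camera("wrist");im=c["img"];cv2.imwrite("pics/w1.png",im[:,:,::-1])
p,r=tool();print(p,r.as_matrix().round(3).tolist());print(get_obs()["q"].round(2))
print(proj(c,ray(read_camera("top"),[(220,198),(277.5,209)],.062)))
E
```

```text
[0.55423327 0.18704546 0.20346959] [[0.179, 0.984, -0.0], [0.984, -0.179, -0.001], [-0.001, -0.0, -1.0]]
[ 0.05  0.43 -0.62  1.77  0.29  1.03 -0.86]
[[329.37603412  87.53718837]
 [328.99458647 259.7170056 ]]
```

View pics/w1.png

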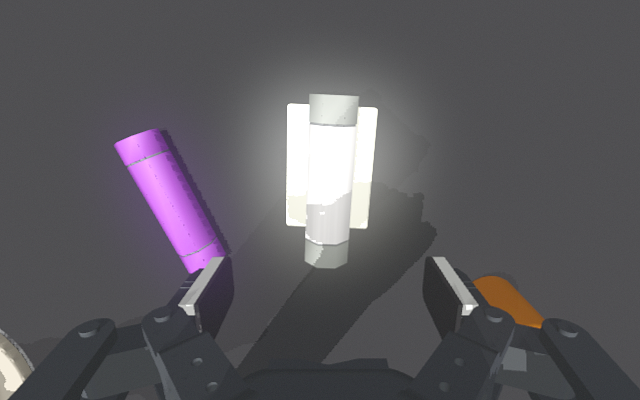

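Wrist view: the canister runs from its far end (334,94) to its near end (326,268), with cap seams at about (333,123) and (327.5,242). It is well centred between the fingers.

```bash
python3 - <<'E'
from h import *
c=read_camera("wrist");p,r=tool()
e=ray(c,[(333,123),(327.5,242)],.078);print(e.round(4),np.linalg.norm(e[0]-e[1]))
a=e[0]-e[1];print("yaw",np.degrees(np.arctan2(a[1],a[0])),"axis in tool",r.inv().apply(a).round(4))
m=e.mean(0);m[2]=.043;print("shift",r.inv().apply(m-p).round(4),m)
E
```

```text
[[0.5681 0.2409 0.078 ]
 [0.5449 0.1389 0.078 ]] 0.10466784143242916
yaw 77.18650524307878 axis in tool [ 1.046e-01  4.500e-03 -1.000e-04]
shift [0.0033 0.0016 0.1607] [0.5564863 0.1898866 0.043    ]
```

Request:
{"op": "arm_command", "data": {
  "commands": [0.003,0.002,0.05,0,0,2.5,1,0.003,0.002,0.1,0,0,2.5,1,0.003,0.002,0.14,0,0,2.5,1,0.003,0.002,0.16,0,0,2.5,1,0.003,0.002,0.16,0,0,2.5,1,0.003,0.002,0.16,0,0,2.5,0,0.003,0.002,0.16,0,0,2.5,0,0.003,0.002,0.16,0,0,2.5,0],
  "force": 80
}}

```text
t: 3.35
eef_pos: [0.558, 0.1918, 0.0455]
tool_rot: [0.001, 0.781, 0.624, 0.001]
contact_force: [-0.2, 0.5, 0.2]
gripper_width: 0.516
grasp_force: 0.0
```

Request:
{"op": "arm_command", "data": {
  "commands": [0,0,0,0,0,0,0,0,0,0,0,0,0,0,0,0,0,0,0,0,0,0,0,0,0,0,0,0],
  "force": 80
}}

```text
t: 3.75
eef_pos: [0.5579, 0.192, 0.0457]
tool_rot: [0.001, 0.781, 0.624, 0.001]
contact_force: [-1.5, -1.2, 6.6]
gripper_width: 0.451
grasp_force: 81.6
```

```bash
python3 - <<'E'
from station import get_obs
o=get_obs();print(o["eef_pos"],o["contact_force"],o["torque"],o["gripper_width"],o["grasp_force"])
E
```

```text
[0.5578958  0.19200087 0.04571192] [-1.53278204 -1.23329111  6.56802245] [-0.11324162  0.37969819 -0.09017192] 0.4510859278030295 81.62126907845959
```

Gripped (opening 0.45 is about 38–40 mm). I'll lift slowly by 30 mm to weigh it.

Request:
{"op": "arm_command", "data": {
  "commands": [0,0,-0.008,0,0,0,0,0,0,-0.016,0,0,0,0,0,0,-0.024,0,0,0,0,0,0,-0.03,0,0,0,0,0,0,-0.03,0,0,0,0,0,0,-0.03,0,0,0,0,0,0,-0.03,0,0,0,0,0,0,-0.03,0,0,0,0],
  "force": 80
}}

```text
t: 4.55
eef_pos: [0.5565, 0.1914, 0.0733]
tool_rot: [-0.0, 0.781, 0.625, -0.0]
contact_force: [0.0, 0.8, -3.9]
gripper_width: 0.452
grasp_force: 80.8
```

```bash
python3 - <<'E'
from h import *
p,r=tool()
o=get_obs();print(o["eef_pos"],o["contact_force"],o["torque"],o["gripper_width"],o["grasp_force"])
print("tool frame F",r.inv().apply(o["contact_force"]).round(2),"M",r.inv().apply(o["torque"]).round(3),r.as_matrix().round(3).tolist())
c=read_camera("wrist");cv2.imwrite("pics/w2.png",c["img"][60:360,160:480,::-1])
E
```

```text
[0.55651987 0.19144171 0.07326022] [ 0.0206782   0.82867619 -3.8581678 ] [ 0.13274559 -0.04230668  0.01992436] 0.45220607764460813 80.81602823920548
tool frame F [ 0.81 -0.16  3.86] M [-0.012  0.139 -0.02 ] [[0.22, 0.976, -0.001], [0.976, -0.22, -0.0], [-0.0, -0.001, -1.0]]
```

View pics/w2.png

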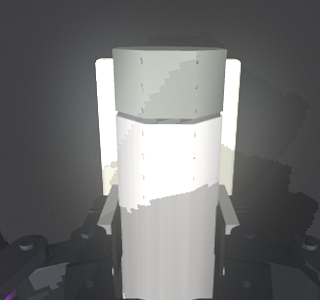

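The picture shows the canister held level over the rest. The lift gives about 3.9 N (0.39 kg). The moment is Mx = +0.133 N m, so the centre of mass lies about 35 mm towards the tool's −x end, which is the right/near end (−y). That fits the given 30–38 mm, so that end is heavy.

Next I'll fit a simple arm model to the logged poses, to see which way the tool can lie flat over the deck.

```bash
cat > arm.py <<'E'
import numpy as np, itertools
from scipy.optimize import least_squares
from scipy.spatial.transform import Rotation as R
from station import get_obs
lo=np.array([-2.96,-.34,-1.41,.24,-1.37,.17,-2.96]);hi=np.array([2.96,2.1,1.46,2.44,4.51,1.92,2.96])
o=get_obs()
Q=np.array([[1.15188,.47782,.02233,1.55646,-.01151,1.10928,-.08309],[.85,.15,-.37,2.06,.07,.95,.27],[.22,.33,-.62,1.91,.23,.98,-.69],[.05,.43,-.62,1.77,.29,1.03,-.86],o["q"]])
T=np.array([[.20625,-.6421,.2303],[.36142,-.2722,.21827],[.51757,.09579,.20381],[.55423,.18705,.20347],o["eef_pos"]])
W=[[0.952,.306,0],[.173,.985,-.001],[.178,.984,0],[.179,.984,-.001]];w=o["tool_rot"];W.append(R.from_quat([w[1],w[2],w[3],w[0]]).as_matrix()[:,0])
W=np.array(W)
def fk(P,s,q):
    b,e,h,L1,L2,L3,a1,a2,a3=P
    r=R.from_rotvec([0,0,s[0]*q[0]+b])
    p=np.array([0,0,h])
    for L,off,y,z in((L1,a1,q[1],s[1]*q[2]),(L2,a2,q[3],s[2]*q[4]),(L3,a3,q[5],s[3]*q[6]+e)):
        r=r*R.from_rotvec([0,y,0]);
        r=r*R.from_rotvec([0,0,z]);p=p+r.apply([off,0,L]) if L is not L3 else p+r.apply([0,0,L])
    return p,r
def fit():
    best=None
    for s in itertools.product((1,-1),repeat=4):
        def f(P):
            out=[]
            for q,t,x in zip(Q,T,W):
                p,r=fk(P,s,q);out+=list((p-t)*3)+list(r.as_matrix()[:,0]-x)+list(.001*np.array(P[6:]))
            return np.array(out)
        for e0 in(0,1.57,3.14,-1.57):
            k=least_squares(f,[-.1 if s[0]<0 else -2.4,e0,.35,.4,.4,.3,0,0,0])
            if best is None or k.cost<best[0]:best=(k.cost,s,k.x)
    return best
if __name__=="__main__":
    b=fit();print(b[0],b[1],b[2].round(3))
    for q,t in zip(Q,T):print((fk(b[2],b[1],q)[0]-t).round(4))
E
python3 arm.py
```

```text
0.001731602733224246 (-1, -1, -1, -1) [-0.099  1.47   0.265  0.541  0.484  0.288 -0.003  0.019  0.   ]
[-0.0056  0.003  -0.0036]
[ 0.0064  0.0119 -0.0045]
[ 0.0014  0.001  -0.0014]
[ 0.0078 -0.0014  0.0032]
[ 0.0002 -0.0021  0.0064]
```

```bash
cat > ik.py <<'E'
from arm import *
b=fit();P,s=b[2],b[1]
yaw=np.radians(-6.5);u=np.array([np.cos(yaw),np.sin(yaw),0]);c,sn=np.cos(.2618),np.sin(.2618)
dx=u*c-np.array([0,0,sn]);n=u*sn+np.array([0,0,c]);dy=np.cross(n,dx)
C=np.array([.464,-.196,.042])+n*.0755
def goal(phi,th,lift=0):
    t=np.cos(phi)*dx+np.sin(phi)*dy
    z=np.cos(th)*t-np.sin(th)*n;x=np.cos(th)*n+np.sin(th)*t
    return C+n*lift+.019*z,np.c_[x,np.cross(z,x),z]
def ik(g,q0):
    def f(q):
        p,r=fk(P,s,q);return np.r_[(p-g[0])*4,(r.as_matrix()-g[1]).ravel(),.002*(q-(lo+hi)/2)]
    k=least_squares(f,np.clip(q0,lo+.06,hi-.06),bounds=(lo+.05,hi-.05));p,r=fk(P,s,k.x)
    return k.x,np.linalg.norm(p-g[0]),np.degrees((r.inv()*R.from_matrix(g[1])).magnitude())
if __name__=="__main__":
    rng=np.random.default_rng(0);S=[o["q"]]+[rng.uniform(lo,hi) for _ in range(10)]
    for th in(0,15,25):
        for phi in range(-180,180,30):
            k=min((ik(goal(np.radians(phi),np.radians(th)),q) for q in S),key=lambda k:k[1]*100+k[2])
            print(th,phi,k[0].round(2),round(k[1],4),round(k[2],1))
E
python3 ik.py
```

```text
0 -180 [-0.57  1.71  1.32  1.56  0.01  1.87  2.91] 0.091 17.0
0 -150 [-0.62  1.59  1.14  1.44  0.15  1.87  2.79] 0.0 0.0
0 -120 [-0.22  1.06  0.1   1.7   0.93  1.87  2.05] 0.0 0.0
0 -90 [-0.2   0.93 -0.08  2.02  1.32  1.68  1.9 ] 0.0 0.0
0 -60 [-0.44  0.85  0.18  2.35  1.77  1.31  1.63] 0.0 0.0
0 -30 [-0.41  0.9   0.33  2.39  2.34  1.27  1.36] 0.076 7.5
0 0 [ 0.86  0.82 -0.19  2.39  3.95  1.26  1.58] 0.0749 7.5
0 30 [0.21 0.92 0.73 2.35 4.36 1.87 1.14] 0.0 0.0
0 60 [ 1.72  1.63 -1.35  1.99  0.15  0.75 -0.21] 0.0 0.0
0 90 [ 1.38  1.38 -1.03  1.69 -0.27  1.38  0.2 ] 0.0 0.0
0 120 [ 1.17  1.52 -1.1   1.44 -0.12  1.87  0.11] 0.0 0.0
0 150 [ 1.12  1.63 -1.25  1.56 -0.    1.87  0.01] 0.0921 17.1
15 -180 [-0.33  1.23  0.82  1.53  0.    1.87  2.23] 0.0681 12.9
15 -150 [-0.4   1.21  0.69  1.46  0.29  1.87  2.36] 0.0 0.0
15 -120 [ 0.01  0.96 -0.2   1.71  0.95  1.87  1.98] 0.0 0.0
15 -90 [-0.08  0.81 -0.2   2.02  1.26  1.56  2.  ] 0.0 0.0
15 -60 [-0.29  0.67  0.06  2.33  1.7   1.13  1.86] 0.0 0.0
15 -30 [ 0.6   0.69 -0.77  2.39  2.22  1.23  2.19] 0.0608 6.7
15 0 [-0.19  0.74  0.94  2.39  4.07  
[... 327 characters left out ...]
.09  0.61  1.49  0.    1.87  2.01] 0.0427 8.2
25 -150 [-0.14  1.02  0.27  1.48  0.41  1.87  2.08] 0.0 0.0
25 -120 [ 0.17  0.92 -0.4   1.73  0.95  1.85  1.94] 0.0 0.0
25 -90 [ 0.03  0.74 -0.29  2.01  1.2   1.47  2.09] 0.0 0.0
25 -60 [-0.16  0.57 -0.04  2.3   1.59  1.01  2.06] 0.0 0.0
25 -30 [ 0.89  0.72 -1.07  2.39  2.07  1.15  2.45] 0.0382 4.7
25 0 [-0.45  0.8   1.22  2.39  4.22  1.15  0.5 ] 0.0377 4.6
25 30 [-0.26  1.05  1.31  2.31  4.46  1.82  0.75] 0.0 0.0
25 60 [ 1.57  1.2  -1.25  1.98  0.14  0.77 -0.31] 0.0 0.0
25 90 [ 1.26  1.09 -0.92  1.71 -0.16  1.32  0.2 ] 0.0 0.0
25 120 [ 0.96  1.12 -0.73  1.48 -0.12  1.77  0.49] 0.0 0.0
25 150 [ 0.66  1.03 -0.46  1.49 -0.    1.87  0.94] 0.0432 8.3
```

The deck is reachable with the tool heading towards deck +y (φ≈90°) and tilted about 25° below the deck plane. That tilt also keeps the wrist clear of stand B. So I'll lay the canister back on the rest and regrasp with the tool leaning 25°, gripper over the light end.

Request:
{"op": "arm_command", "data": {
  "commands": [0,0,0.01,0,0,0,0,0,0,0.02,0,0,0,0,0,0,0.026,0,0,0,0,0,0,0.028,0,0,0,0,0,0,0.029,0,0,0,0,0,0,0.029,0,0,0,0,0,0,0.029,0,0,0,1,0,0,0.029,0,0,0,1],
  "force": 80
}}

```text
t: 5.4
eef_pos: [0.5571, 0.1917, 0.0446]
tool_rot: [0.0, 0.781, 0.625, 0.0]
contact_force: [-0.5, 0.7, 0.9]
gripper_width: 0.779
grasp_force: 0.0
```

Request:
{"op": "arm_command", "data": {
  "commands": [0,0,0,0,0,0,1,0,0,0,0,0,0,1,-0.003,0,-0.001,0,-8,0,1,-0.005,0,-0.001,0,-16,0,1,-0.008,0,-0.002,0,-25,0,1,-0.008,0,-0.002,0,-25,0,1,-0.008,0,-0.002,0,-25,0,1],
  "force": 80
}}

```text
t: 6.1
eef_pos: [0.5547, 0.1848, 0.0458]
tool_rot: [0.134, 0.762, 0.611, -0.169]
contact_force: [1.1, -0.8, 0.3]
gripper_width: 1.001
grasp_force: 0.0
```

```bash
python3 - <<'E'
from h import *
p,r=tool();M=r.as_matrix();print(p,M.round(3).tolist(),"G",(p-.019*M[:,2]).round(4),get_obs()["q"].round(2),get_obs()["contact_force"])
c=read_camera("side");cv2.imwrite("pics/s1.png",cv2.resize(c["img"][90:230,220:420,::-1],None,fx=3,fy=3))
E
```

```text
[0.5546591  0.18484643 0.04577409] [[0.197, 0.976, -0.093], [0.885, -0.218, -0.411], [-0.421, -0.001, -0.907]] G [0.5564 0.1927 0.063 ] [-0.33  0.74 -0.37  1.69  0.57  1.17 -1.21] [ 1.12985615 -0.80269477  0.25390889]
```

View pics/s1.png

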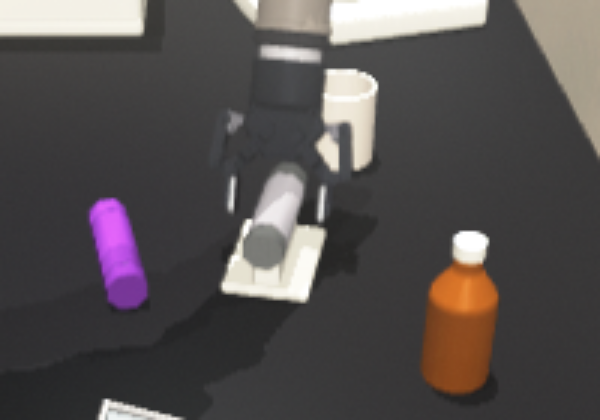

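Side view: canister lies level on the rest, fingers straddle it tilted 25° over its light end, bystanders clear. Grip and lift.

Request:
{"op": "arm_command", "data": {
  "commands": [0,0,0,0,0,0,0,0,0,0,0,0,0,0,0,0,0,0,0,0,0,0,0,0,0,0,0,0,0,0,0,0,0,0,0,0,0,0,0,0,0,0,0,0,0,0,0,0,0],
  "force": 115
}}

```text
t: 6.85
eef_pos: [0.5555, 0.1833, 0.0476]
tool_rot: [0.136, 0.763, 0.609, -0.169]
contact_force: [0.1, -0.2, 6.1]
gripper_width: 0.445
grasp_force: 116.7
```

Request:
{"op": "arm_command", "data": {
  "commands": [-0.004,0,-0.009,0,0,0,0,-0.013,0,-0.027,0,0,0,0,-0.025,0,-0.054,0,0,0,0,-0.042,0,-0.09,0,0,0,0,-0.059,0,-0.127,0,0,0,0,-0.076,0,-0.163,0,0,0,0,-0.084,0,-0.181,0,0,0,0,-0.084,0,-0.181,0,0,0,0],
  "force": 115
}}

```text
t: 7.65
eef_pos: [0.5563, 0.1853, 0.2506]
tool_rot: [0.136, 0.763, 0.61, -0.165]
contact_force: [-0.3, 1.6, -4.0]
gripper_width: 0.444
grasp_force: 116.3
```

```bash
cat > plan.py <<'E'
from ik import *
import sys
def cur():
    o=get_obs();w=o["tool_rot"];return o["eef_pos"],R.from_quat([w[1],w[2],w[3],w[0]])
def delta(g):
    p,r=cur();return (r.inv().apply(g[0]-p)*1000).round(1),np.degrees((r.inv()*R.from_matrix(g[1])).as_rotvec()).round(2)
E
python3 - <<'E'
from plan import *
o=get_obs();q0=o["q"];print(cur()[0],q0.round(2),o["torque"],o["contact_force"],o["grasp_force"],o["gripper_width"])
print("model err",fk(P,s,q0)[0]-o["eef_pos"])
for phi in(60,75,90,105):
  for lift in(.15,.05,.0):
    k=ik(goal(np.radians(phi),np.radians(25),lift),q0);print(phi,lift,k[0].round(2),round(k[1],3),round(k[2],1),delta(goal(np.radians(phi),np.radians(25),lift)))
E
```

```text
[0.5563199  0.18525275 0.25061968] [-0.3   0.51 -0.41  1.57  0.46  1.48 -1.05] [ 0.87479266 -0.15749282  0.01279605] [-0.26964718  1.5609665  -4.02561247] 116.26609676051885 0.4439209860042434
model err [1.09200797e-03 8.59639602e-05 1.72560611e-03]
60 0.15 [ 1.17  0.57 -0.52  1.87 -0.75  1.22  0.34] 0.0 0.0 (array([-336.1,   56.3,  155.8]), array([ 6.15, 83.05, 29.87]))
60 0.05 [ 1.6   1.14 -1.21  1.91  0.04  0.88 -0.21] 0.0 0.0 (array([-298.3,   30.1,  244.6]), array([ 6.15, 83.05, 29.87]))
60 0.0 [ 1.6   1.21 -1.16  1.92  0.1   0.84 -0.18] 0.0 0.0 (array([-279.4,   17. ,  289. ]), array([ 6.15, 83.05, 29.87]))
75 0.15 [ 1.39  0.9  -1.    1.7  -0.3   1.29  0.06] 0.0 0.0 (array([-335.4,   52.2,  154.3]), array([12.26, 86.17, 14.77]))
75 0.05 [ 1.43  1.08 -1.03  1.75 -0.13  1.17  0.06] 0.0 0.0 (array([-297.6,   25.9,  243.1]), array([12.26, 86.17, 14.77]))
75 0.0 [ 1.44  1.16 -1.01  1.77 -0.06  1.12  0.07] 0.0 0.0 (array([-278.7,   12.8,  287.5]), array([12.26, 86.17, 14.77]))
90 0.15 [ 1.19  0.89 -0.81  1.56 -0.35  1.56  0.22] 0.0 0.0 (array([-335.7,   47.8,  153.2]), array([18.24, 88.24, -0.57]))
90 0.05 [ 1.25  1.05 -0.86  1.61 -0.2   1.44  0.24] 0.0 0.0 (array([-298. ,   21.6,  242. ]), array([18.24, 88.24, -0.57]))
90 0.0 [ 1.26  1.13 -0.86  1.62 -0.13  1.39  0.26] 0.0 0.0 (array([-279.1,    8.5,  286.4]), array([18.24, 88.24, -0.57]))
105 0.15 [ 1.06  0.96 -0.76  1.42 -0.29  1.79  0.32] 0.0 0.0 (array([-337.2,   43.6,  152.5]), array([ 24.07,  89.23, -16.11]))
105 0.05 [ 1.09  1.08 -0.77  1.48 -0.17  1.68  0.36] 0.0 0.0 (array([-299.4,   17.4,  241.3]), array([ 24.07,  89.23, -16.11]))
105 0.0 [ 1.11  1.15 -0.77  1.49 -0.12  1.63  0.38] 0.0 0.0 (array([-280.5,    4.2,  285.7]), array([ 24.07,  89.23, -16.11]))
```

Request:
{"op": "arm_command", "data": {
  "commands": [-0.028,0.004,0.013,1.5,7.35,0,0,-0.056,0.008,0.026,3,14.7,0,0,-0.084,0.012,0.038,4.5,22,0,0,-0.112,0.016,0.051,6,29.4,0,0,-0.14,0.02,0.064,7.5,36.7,0,0,-0.168,0.024,0.077,9,44,0,0,-0.196,0.028,0.09,10.5,51.4,0,0,-0.224,0.032,0.102,12,58.8,0,0],
  "force": 115
}}

```text
t: 8.45
eef_pos: [0.5312, -0.0649, 0.2482]
tool_rot: [-0.259, 0.756, 0.577, 0.168]
contact_force: [1.0, 0.0, -4.5]
gripper_width: 0.445
grasp_force: 116.7
```

```bash
python3 - <<'E'
from plan import *
o=get_obs();print(cur()[0],o["q"].round(2),o["grasp_force"]);print(delta(goal(np.pi/2,np.radians(25),.12)))
E
```

```text
[ 0.53118794 -0.06491787  0.24815693] [ 0.72  0.45 -0.5   1.75 -0.41  1.22  0.15] 116.72966404817998
(array([-112.4,   12.6,  -48.9]), array([ 6.32, 29.4 , -0.64]))
```

Request:
{"op": "arm_command", "data": {
  "commands": [-0.028,0.003,-0.012,1.5,7,0,0,-0.056,0.006,-0.025,3,14,0,0,-0.084,0.009,-0.037,4.5,21,0,0,-0.1,0.011,-0.045,5.5,26,0,0,-0.112,0.013,-0.049,6.3,29.4,-0.6,0,-0.112,0.013,-0.049,6.3,29.4,-0.6,0,-0.112,0.013,-0.049,6.3,29.4,-0.6,0],
  "force": 115
}}

```text
t: 9.15
eef_pos: [0.5155, -0.182, 0.2232]
tool_rot: [-0.436, 0.672, 0.505, 0.322]
contact_force: [1.1, -0.2, -3.1]
gripper_width: 0.45
grasp_force: 117.0
```

```bash
python3 - <<'E'
from plan import *
from h import read_camera,proj
import cv2
o=get_obs();print(cur()[0],o["q"].round(2),o["grasp_force"]);print(delta(goal(np.pi/2,np.radians(25),.12)))
a=read_camera("side")["img"][60:400,140:460];b=read_camera("top")["img"][120:320,290:530]
cv2.imwrite("pics/st.png",np.hstack([cv2.resize(a,(470,500)),cv2.resize(b,(330,275)) if 0 else cv2.copyMakeBorder(cv2.resize(b,(330,275)),0,225,0,0,0)])[:,:,::-1])
p,r=cur();ca=r.apply([np.cos(np.radians(25)),0,-np.sin(np.radians(25))]);G=p-.019*r.as_matrix()[:,2]
print("expected axis",ca.round(3),"n",n.round(3),"G",G)
s_=read_camera("side");t_=read_camera("top")
print(proj(s_,np.array([G-ca*.075,G+ca*.075])).round(1),proj(t_,np.array([G-ca*.075,G+ca*.075])).round(1))
E
```

```text
[ 0.51550055 -0.18196228  0.22323212] [ 0.99  0.8  -0.5   1.58 -0.58  1.54  0.45] 117.0349470153451
(array([-1.5, -1. , -2.1]), array([-0.03,  0.27, -0.14]))
expected axis [ 0.258 -0.023  0.966] n [ 0.257 -0.029  0.966] G [ 0.5163903  -0.19791423  0.23287028]
[[293.2 213. ]
 [311.8 156.7]] [[400.4 222. ]
 [413.6 195.4]]
```

View pics/st.png

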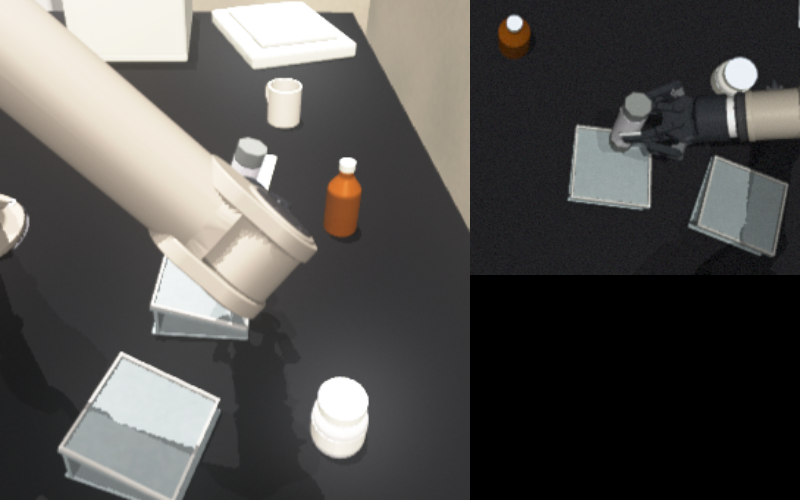

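Side and top views: canister upright over stand A (top cap at about (310,161) side and (411,196) top, near the predicted points), with the arm coming from the right well above stand B and clear of the jar. Lowering along the deck normal.

Request:
{"op": "arm_command", "data": {
  "commands": [-0.015,0,0.006,0,0,0,0,-0.035,0,0.015,0,0,0,0,-0.055,0,0.024,0,0,0,0,-0.075,0,0.033,0,0,0,0,-0.09,-0.001,0.039,0,0,0,0,-0.101,-0.001,0.044,0,0,0,0,-0.101,-0.001,0.044,0,0,0,0,-0.101,-0.001,0.044,0,0,0,0],
  "force": 115
}}

```text
t: 10.15
eef_pos: [0.4866, -0.1823, 0.1183]
tool_rot: [-0.436, 0.671, 0.505, 0.323]
contact_force: [-0.4, -0.2, -3.4]
gripper_width: 0.444
grasp_force: 116.9
```

```bash
cat > st.py <<'E'
from plan import *
o=get_obs();p,r=cur();G=p-.019*r.as_matrix()[:,2];v=G-np.array([.464,-.196,.042])
print(o["t"],"deck xyz of G",(v@np.c_[dx,dy,n]).round(4),"F deck",(o["contact_force"]@np.c_[dx,dy,n]).round(2),o["torque"].round(2),o["q"].round(2));print(delta(goal(np.pi/2,np.radians(25),0)))
E
python3 st.py
```

```text
10.15 deck xyz of G [ 0.0004 -0.001   0.0872] F deck [ 0.5  -0.27 -3.37] [-1.64 -0.08 -0.04] [ 1.01  0.91 -0.47  1.64 -0.52  1.42  0.58]
(array([-10.1,  -0.4,   5.9]), array([ 0.02,  0.22, -0.03]))
```

Request:
{"op": "arm_command", "data": {
  "commands": [-0.002,0,0.001,0,0,0,0,-0.004,0,0.002,0,0,0,0,-0.005,0,0.0025,0,0,0,0,-0.005,0,0.0025,0,0,0,0],
  "force": 115
}}

```text
t: 10.55
eef_pos: [0.4847, -0.182, 0.1127]
tool_rot: [-0.436, 0.672, 0.505, 0.322]
contact_force: [-0.1, -0.8, -4.3]
gripper_width: 0.448
grasp_force: 116.9
```

Request:
{"op": "arm_command", "data": {
  "commands": [-0.001,0,0.0005,0,0,0,0,-0.002,0,0.001,0,0,0,0,-0.002,0,0.001,0,0,0,0],
  "force": 115
}}

```text
t: 10.85
eef_pos: [0.484, -0.1819, 0.1103]
tool_rot: [-0.436, 0.672, 0.505, 0.322]
contact_force: [0.8, -0.5, -3.4]
gripper_width: 0.445
grasp_force: 116.9
```

```bash
python3 st.py
```

```text
10.85 deck xyz of G [ 0.     -0.0009  0.0789] F deck [ 1.67 -0.45 -3.12] [-1.66 -0.01 -0.02] [ 1.01  0.92 -0.47  1.65 -0.52  1.41  0.58]
(array([-2.6, -0. ,  2.3]), array([-0.01,  0.26, -0.06]))
```

Request:
{"op": "arm_command", "data": {
  "commands": [-0.001,0,0.0005,0,0,0,0,-0.001,0,0.0005,0,0,0,0,-0.001,0,0.0005,0,0,0,0]
}}

```text
t: 11.15
eef_pos: [0.4838, -0.1819, 0.1094]
tool_rot: [-0.436, 0.672, 0.505, 0.322]
contact_force: [0.2, -0.3, -3.2]
gripper_width: 0.446
grasp_force: 116.9
```

Request:
{"op": "arm_command", "data": {
  "commands": [-0.001,0,0.0005,0,0,0,0,-0.001,0,0.0005,0,0,0,0,-0.001,0,0.0005,0,0,0,0]
}}

```text
t: 11.45
eef_pos: [0.4838, -0.1819, 0.1087]
tool_rot: [-0.436, 0.671, 0.505, 0.323]
contact_force: [-0.1, -2.0, 0.3]
gripper_width: 0.445
grasp_force: 117.4
```

```bash
python3 st.py
```

```text
11.45 deck xyz of G [ 0.0002 -0.0009  0.0772] F deck [ 0.07 -2.    0.33] [-1.08 -0.03  0.02] [ 1.01  0.93 -0.47  1.65 -0.52  1.41  0.59]
(array([-1.1, -0.2,  1.5]), array([ 0.01,  0.24, -0.03]))
```

Contact has begun. One more small step to seat it.

Request:
{"op": "arm_command", "data": {
  "commands": [-0.001,0,0.0005,0,0,0,0,-0.001,0,0.0005,0,0,0,0,-0.001,0,0.0005,0,0,0,0]
}}

```text
t: 11.75
eef_pos: [0.4838, -0.1818, 0.1087]
tool_rot: [-0.436, 0.671, 0.505, 0.323]
contact_force: [-0.1, -2.0, 5.1]
gripper_width: 0.442
grasp_force: 117.9
```

```bash
python3 st.py; python3 - <<'E'
from h import *
a=read_camera("side")["img"][170:300,230:360];b=read_camera("top")["img"][190:290,340:440];w=read_camera("wrist")["img"]
cv2.imwrite("pics/pl.png",np.hstack([cv2.resize(a,(400,400)),cv2.resize(b,(400,400))])[:,:,::-1])
E
```

```text
11.75 deck xyz of G [ 0.0002 -0.0009  0.0772] F deck [-1.16 -2.04  4.94] [-0.18  0.1   0.1 ] [ 1.01  0.93 -0.47  1.65 -0.52  1.41  0.59]
(array([-1.1, -0.2,  1.5]), array([0.01, 0.17, 0.01]))
```

View pics/pl.png

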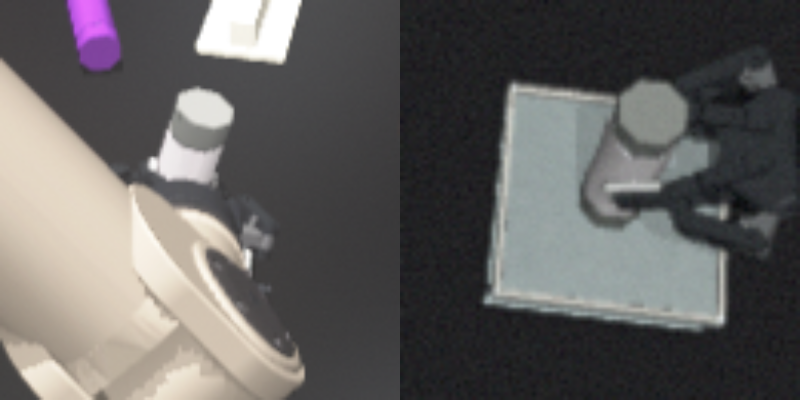

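Top view: the canister stands mid-deck, with its top face centre at about (403,218) and its foot near (392.5,239). Checking its tilt against a square stance before letting go.

```bash
python3 - <<'E'
from plan import *
from h import read_camera,proj
t=read_camera("top");A=np.c_[dx,dy,n];D=np.array([.464,-.196,.042])
for v in([0,0,.15],[0,0,0],[.01,0,.15],[0,.01,.15]):print(v,proj(t,D+A@np.array(v)).round(1))
g=t["img"].astype(int).mean(2)[205:232,390:415]
for r_ in g[::2]:print(r_.astype(int).tolist())
E
```

```text
[0, 0, 0.15] [[404.1 218.3]]
[0, 0, 0] [[392.9 239.8]]
[0.01, 0, 0.15] [[404.3 214.4]]
[0, 0.01, 0.15] [[399.9 217.7]]
[31, 38, 32, 34, 27, 33, 29, 33, 31, 36, 31, 38, 33, 38, 32, 34, 30, 31, 36, 31, 33, 34, 30, 31, 32]
[32, 30, 37, 30, 38, 32, 30, 32, 33, 31, 29, 33, 33, 31, 37, 34, 31, 31, 33, 27, 34, 33, 36, 42, 43]
[31, 31, 34, 33, 33, 29, 34, 33, 35, 47, 64, 50, 39, 43, 44, 38, 31, 34, 26, 36, 49, 47, 55, 50, 53]
[27, 33, 35, 32, 27, 29, 34, 58, 102, 135, 140, 138, 137, 137, 140, 138, 135, 105, 57, 45, 42, 48, 47, 52, 46]
[93, 81, 77, 64, 50, 90, 135, 138, 138, 141, 139, 141, 135, 137, 139, 139, 139, 140, 139, 99, 60, 46, 50, 43, 32]
[130, 136, 149, 142, 88, 132, 139, 140, 138, 138, 140, 138, 138, 135, 138, 139, 138, 139, 138, 142, 135, 91, 49, 36, 39]
[136, 140, 136, 109, 77, 136, 139, 138, 140, 135, 138, 142, 138, 139, 140, 137, 140, 138, 137, 140, 141, 116, 60, 45, 50]
[138, 120, 129, 72, 74, 136, 140, 141, 136, 140, 136, 138, 140, 139, 138, 136, 139, 140, 137, 139, 138, 112, 56, 40, 31]
[140, 92, 86, 91, 68, 97, 128, 138, 138, 139, 138, 141, 137, 138, 141, 140, 136, 136, 141, 136, 137, 94, 40, 32, 43]
[122, 90, 98, 90, 70, 69, 70, 104, 130, 137, 139, 137, 138, 140, 139, 141, 135, 139, 138, 126, 96, 61, 55, 50, 48]
[94, 94, 110, 117, 116, 84, 78, 78, 78, 101, 115, 118, 128, 130, 130, 126, 132, 103, 82, 89, 128, 136, 133, 104, 97]
[96, 112, 116, 119, 134, 152, 134, 90, 79, 77, 78, 76, 77, 78, 77, 78, 77, 103, 126, 133, 136, 138, 135, 138, 138]
[115, 123, 129, 129, 132, 132, 146, 159, 119, 117, 125, 118, 110, 109, 103, 142, 124, 128, 153, 138, 136, 137, 138, 134, 133]
[117, 128, 132, 135, 139, 144, 150, 148, 149, 152, 149, 148, 146, 149, 136, 118, 118, 146, 150, 133, 136, 134, 138, 136, 129]
```

Request:
{"op": "arm_command", "data": {
  "commands": [0,0,0,0,0,0,0,0,0,0,0,0,0,0,0,0,0,0,0,0,0],
  "force": 20
}}

```text
t: 12.25
eef_pos: [0.4838, -0.1818, 0.1087]
tool_rot: [-0.436, 0.671, 0.505, 0.323]
contact_force: [0.2, -2.2, 6.8]
gripper_width: 0.448
grasp_force: 117.9
```

Request:
{"op": "arm_command", "data": {
  "commands": [0,0,0,0,0,0,0.5,0,0,0,0,0,0,0.55,0,0,0,0,0,0,0.65,0,0,0,0,0,0,0.8,0,0,0,0,0,0,1,0,0,0,0,0,0,1],
  "force": 20
}}

```text
t: 12.85
eef_pos: [0.4833, -0.1817, 0.1072]
tool_rot: [-0.436, 0.672, 0.505, 0.322]
contact_force: [-0.0, 0.0, -0.1]
gripper_width: 1.003
grasp_force: 0.0
```

Request:
{"op": "arm_command", "data": {
  "commands": [0,0,-0.005,0,0,0,1,0,0,-0.015,0,0,0,1,0,0,-0.03,0,0,0,1,0,0,-0.05,0,0,0,1,0,0,-0.07,0,0,0,1,0,0,-0.09,0,0,0,1,0,0,-0.1,0,0,0,1,0,0,-0.1,0,0,0,1],
  "force": 20
}}

```text
t: 13.65
eef_pos: [0.4842, -0.2751, 0.1488]
tool_rot: [-0.434, 0.673, 0.505, 0.323]
contact_force: [-0.0, -0.8, -0.4]
gripper_width: 1.002
grasp_force: 0.0
```

```bash
python3 st.py; python3 - <<'E'
from h import *
a=read_camera("side")["img"][130:330,180:400];b=read_camera("top")["img"][120:320,310:530]
cv2.imwrite("pics/fin.png",np.hstack([cv2.resize(a,(400,364)),cv2.resize(b,(400,364))])[:,:,::-1])
E
```

```text
13.65 deck xyz of G [ 0.0004 -0.0935  0.1188] F deck [ 0.17 -0.76 -0.33] [-0.97  0.01  0.01] [ 1.05  0.94 -0.43  1.46 -0.48  1.6   0.55]
(array([  1. ,  -0.8, 103. ]), array([ 0.19,  0.35, -0.06]))
```

View pics/fin.png

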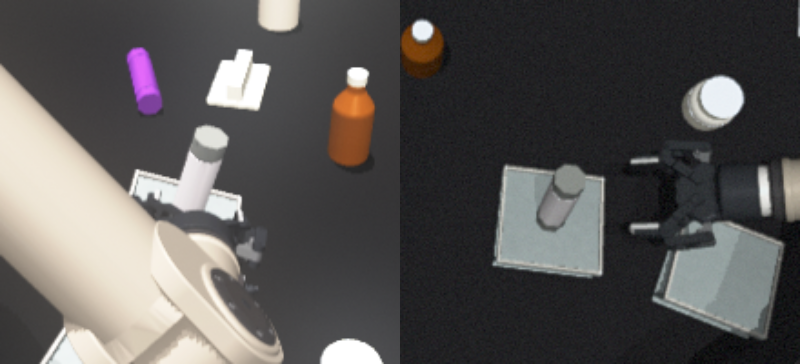

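The canister stands free near mid-deck (top face at about (403,219) in the top view, as expected for square). The gripper is clear, and the bottle and jar have not moved. I'll let the arm settle, then hand in.

Request:
{"op": "arm_command", "data": {
  "commands": [0,0,0,0,0,0,1,0,0,0,0,0,0,1,0,0,0,0,0,0,1,0,0,0,0,0,0,1,0,0,0,0,0,0,1]
}}

```text
t: 14.25
eef_pos: [0.484, -0.2727, 0.1485]
tool_rot: [-0.436, 0.671, 0.505, 0.322]
contact_force: [-0.7, -0.3, -0.1]
gripper_width: 1.003
grasp_force: 0.0
```

```bash
python3 -c "
from station import hand_in
print(hand_in())"
```

```text
the job is handed in; nothing more can be done
None
```

I handed the job in at about 14 s: the canister stands by itself on its heavy end (the one nearest the stand at the start) in the middle of the left-hand stand's deck, with the gripper clear; hand-in returned no verdict.

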